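Finish the slat stack and hold the scale's lock open

TASK

Finish the crosswise stack of wooden slats on the bench scale: lay the two loose slats from the bench on top as its third layer, each directly above and parallel to one slat of the bottom layer, crossing the second layer squarely, and let go of them. Leave the scale's sprung transit lock seated while you load; then pull its knob fully back, so that the pin is clear of its seat hole, and finish while holding it there with the gripper. Do not disturb the slats already stacked or the tape roll, carton and weight.

Things in the scene. Friction and masses are not known exactly. Their poses are not given: they have to be found in the camera images.
- scale: Bench scale, fixed; origin at the bench under the centre of its 230 x 230 mm steel platform, whose top is 60 mm up. Place and yaw vary. x points from its front edge to its low display (behind the platform, up to 85 mm high), y to the left seen from the front, z up. The lock is on its -y side.
- stack_top (a point): Centre of the top of the two-layer slat stack, 100 mm above the bench; axes are the scale's. Bottom slats lie along x at y = +45 and -45 mm; second-layer slats along y at x = -45 and +45 mm (each within 2 mm); the third-layer slats belong along x, centres at y = +45 and -45 mm, x = 0, 10 mm above this point.
- slat_a_mid (a point): wooden slat 130 x 25 x 20 mm (30 to 65 g), same as the others; the point is its centre; its x axis runs along its length, z up. Starts loose, flat on the bench to the right of the scale.
- slat_b_mid (a point): wooden slat 130 x 25 x 20 mm (30 to 65 g), same as the others; the point is its centre; its x axis runs along its length, z up. Starts loose, flat on the bench to the right of the scale.
- low_left_mid (a point): wooden slat 130 x 25 x 20 mm (30 to 65 g), same as the others; the point is its centre; its x axis runs along its length, z up. Bottom layer, left.
- low_right_mid (a point): wooden slat 130 x 25 x 20 mm (30 to 65 g), same as the others; the point is its centre; its x axis runs along its length, z up. Bottom layer, right.
- mid_near_mid (a point): wooden slat 130 x 25 x 20 mm (30 to 65 g), same as the others; the point is its centre; its x axis runs along its length, z up. Second layer, nearer the scale's front.
- mid_far_mid (a point): wooden slat 130 x 25 x 20 mm (30 to 65 g), same as the others; the point is its centre; its x axis runs along its length, z up. Second layer, nearer the display.
- lock_knob (a point): Middle of the lock plunger's black knob: a level cylinder 26 mm in diameter, 28 mm long, axis along the scale's y, 46 mm above the bench, free on both sides, below and beyond. The guide housing (34 mm wide, 58 mm high) begins 23 mm from this point (seated) towards the platform. Axes are the scale's; the plunger pulls straight along -y, away from the platform.
- lock (a joint): Travel of the lock plunger in m: 0 = pin seated, 0.025 = fully back at its stop. A spring draws it home: about 4.5 N at 0, 10 N fully back; it does not latch.
- seat_hole (a point): Mouth of the 10 mm seat hole in the lug on the platform's edge, facing the guide housing. The 8 mm steel pin reaches 9 mm into it when seated and stands 16 mm clear when fully back.
- tape_mid (a point): Bystander: roll of clear tape lying flat, 100 mm across, 48 mm high; the point is its centre.
- carton_mid (a point): Bystander: cardboard carton 90 x 120 x 60 mm; the point is its centre.
- weight_mid (a point): Bystander: steel calibration weight with a small knob, 38 mm across, 56 mm high; the point is half-way up.
Mind the look-alikes: they are no part of the job. What is shaped like the part that bears slat_a_mid but pink, red or yellow is not meant.

How it is judged:
By the outcome, as a careful person would: the job done as asked, in the order asked, and still so for the second after the job is handed in, while the arm keeps its last pose, push and grip.
It also fails if it takes over 58 s, if anything falls off the work surface, if the arm or the gripper's body presses on something with over 40 N, if the wrist force passes 120 N, or if a joint passes its speed limit or range.

ROBOT

A 6-joint arm with a two-finger parallel gripper is mounted at the origin on the work surface. World frame = base frame: x ahead of the robot, y to its left, z up, the work surface at z = 0. Lengths are in m, angles in degrees, forces in N, time in s.
With the tool pointing down it reaches from about 0.25 to 0.725 m from the base axis. Payload 9.7 kg.
Tool frame: the origin (TCP) lies at the very end of the fingers, on their centre line; the grasp point (between the pads) lies 19 mm behind it; y points along the fingers, x is the direction in which the jaws open and shut, and the axes are right-handed (so a half turn about y gives the same grasp; the last joint's range is limited). The gripper opens to 85 mm and grips with 20 to 120 N. Pads are 22 mm wide; open, the fingers measure 114 mm over their backs; the gripper's body (76 mm by 85 mm) begins 54 mm behind the grasp point. The pads swing forward as they close: fully open they stand 13 mm farther back than shut.
Start: joints at [-66.807, 4.979, 10.078, 95.1, 0, 90], TCP at [0.217, -0.506, 0.231] pointing down, gripper open.
Joint ranges: [-179.16, 179.16], [-48.56, 103.87], [-65.8, 70.77], [-126.05, 130.52], [-82.76, 87.17], [-180, 180]. Speed limits (degrees/s): [127.2, 127.2, 147.25, 180, 180, 180].

INTERFACE

Orientations are given as [roll, pitch, yaw] about the fixed x, y, z axes, in that order (R = Rz(yaw) Ry(pitch) Rx(roll)).
In Python, from workcell import bot gives the robot as it stands.
- The arm moves only by the shell command python3 -m jog 'ROWS' [FORCE]. ROWS is JSON, a list of rows, each a list of 7 numbers: the closure, from 0 (fully open) to 1 (shut), then the shift along the world's x, y, z in units of 25 mm (1.0 is 25 mm), then the turn, a rotation vector about the world's x, y, z in units of 5 degrees (1.0 is 5 degrees). A call has 1 to 5 rows; each row is the pose to reach, as a shift and turn from the pose commanded when the call began; what a row does not reach only later rows make up. A row lasts 1/10 s, in which the tool goes at most 50 mm and 8.59 degrees, less where a joint would pass 70% of its speed; a pose out of reach is approached as far as the arm can. A call with a gripper value outside its range is refused whole. The fingers move at their own pace and stop on an object; FORCE is the grip in N (left out, the last holds). Time passes only in rows, so rows that repeat a pose let the fingers close. It gives the time, the measured TCP pose, the force and the opening at its end, in the units of the state.
- bot.get_obs(): the state, without advancing time (a new reading comes with each control period).
- bot.camera(name): name is "side" or "top"; returns (picture, depth): 480x640x3 uint8, red, green, blue; 480x640 float32, m along the optical axis (not along the pixel's ray), 0 where there is no reading.
- bot.camera_model(name): a dict with "fx", "fy", "cx", "cy" (pixels), "rvec" (rotation vector, rad) and "tvec" (3), from world to camera coordinates, as OpenCV has them. Camera axes: x right, y down, z forward; pixel columns grow to the right and rows downward; lengths in m; the calibration is good to about 2 mm. A picture is of the moment at which its call begins. camera_model takes no time and is no camera call.
- bot.job_done(): hands the job in, once; it reports no verdict.
Trained networks look in the newest picture that a camera, given by its name, has taken for a name from the list of things; names that differ only in an ending like _2 or _b are one class to them, and where a whole thing is asked for, a point or a joint stands for the part that bears it (a point fixed in the world has none). Each returns a list of dicts, best first, with "conf" (0 to 1); they miss things now and then, are a little off and sometimes report something else, mostly with a low value. They report only what shows in the picture. A call takes as long as a camera call. They do not tell look-alikes from the thing itself.
- bot.regions_of(camera, label): "pixels" (480x640 bool, what is visible of it) and "point" ([row, column] in pixels, amid what is visible of it).
The state is a dict: "time": time; "q": joint angles; "qd": joint speeds; "joint_efforts": joint torques, N m; "ee_pos": TCP position; "tcp_rot": TCP orientation; "wrist_force": force on the tool from outside, world axes, zero at the start; "torque": the same for the moment, N m; "opening": finger opening in m.
Only numpy, scipy, OpenCV 4.12 (cv2) and the standard library are available. Lean on these libraries where they do the work, as an engineer would, in place of code of your own. Each camera call takes 0.05 s, during which the arm holds its last target. There are 200 camera calls.

## Working session

There is one attempt and no reset: what is moved stays moved. The work goes in short steps, Python scripts to look and compute and a shell command to move; the robot and the scene stay as the last step left them, time stands still between calls to the robot, and variables do not carry over. Pictures are saved under pics/ and viewed, about 8 in all and at most 12, crops included, and the job is handed in when it is done.

```bash
mkdir -p pics; cat > h.py <<'E'
import numpy as np, cv2
from workcell import bot
def world(cam, depth, mask):
    m=bot.camera_model(cam); R=cv2.Rodrigues(np.array(m["rvec"],float))[0]; t=np.array(m["tvec"],float).ravel()
    r,c=np.nonzero(mask&(depth>0)); z=depth[r,c]
    P=np.stack([(c-m["cx"])/m["fx"]*z,(r-m["cy"])/m["fy"]*z,z],1)
    return (P-t)@R
def rect(P):
    (c,s,a)=cv2.minAreaRect((P[:,:2]*1000).astype(np.float32))
    if s[0]<s[1]: a+=90; s=s[::-1]
    return np.round(c,1),np.round(s,1),round((a+90)%180-90,1)
E
python3 - <<'E'
from h import *
print(bot.get_obs())
for cam in("top","side"):
    im,d=bot.camera(cam); cv2.imwrite(f"pics/{cam}0.png",im[:,:,::-1]); np.savez(f"{cam}0.npz",im=im,d=d)
    for l in ["slat_a_mid","low_left_mid","mid_near_mid","lock_knob","scale","tape_mid","carton_mid","weight_mid"]:
        for r in bot.regions_of(cam,l):
            P=world(cam,d,r["pixels"])
            if len(P)<5: continue
            top=P[P[:,2]>np.percentile(P[:,2],90)-.006]
            print(cam,l,round(r["conf"],2),r["point"],"med",np.median(P,0).round(3),"ztop",np.percentile(P[:,2],95).round(3),rect(top),im[r["pixels"]].mean(0).round())
E
```

```text
{'time': 0.0, 'q': array([-6.68060001e+01,  5.01037142e+00,  1.00356974e+01,  9.51020394e+01,
        9.66525133e-04,  8.99996716e+01]), 'qd': array([ 0.08444875,  0.04320055, -0.0277959 ,  0.05658536,  0.01012093,
       -0.02027537]), 'joint_efforts': array([-7.85694665e-04, -5.20391321e+01,  4.64799857e+01,  1.65541435e-02,
       -8.16596480e-05, -1.59647237e-05]), 'ee_pos': array([ 0.21652447, -0.50532338,  0.23060122]), 'tcp_rot': array([-8.99990330e+01,  7.67134495e-02, -6.68056717e+01]), 'wrist_force': array([-0.43550229,  0.91271121,  0.68895132]), 'torque': array([ 0.02189748, -0.03134701, -0.02398294]), 'opening': 0.08556571751752601}
top slat_a_mid 0.91 [315.8, 442.2] med [ 0.356 -0.296  0.02 ] ztop 0.024 (array([ 357.3, -297.8]), array([127.6,  24.4]), -59.8) [88. 43. 50.]
top slat_a_mid 0.72 [259.6, 451.5] med [ 0.49  -0.311  0.02 ] ztop 0.023 (array([ 490.8, -312.2]), array([129.8,  25.4]), -85.3) [144. 108.  61.]
top slat_a_mid 0.7 [330.5, 521.7] med [ 0.318 -0.467  0.019] ztop 0.023 (array([ 318.2, -469.9]), array([128. ,  27.5]), 5.9) [82. 12. 10.]
top slat_a_mid 0.
[... 3091 characters left out ...]
e scale 0.46 [411.5, 356.2] med [ 0.519 -0.461  0.034] ztop 0.055 (array([ 521.5, -453.2]), array([23.2, 22.6]), -67.9) [130. 125. 118.]
side tape_mid 0.89 [176.2, 289.1] med [0.555 0.461 0.03 ] ztop 0.047 (array([556.3, 486.6]), array([106.4,  93.5]), 78.5) [135. 130. 122.]
side tape_mid 0.63 [239.2, 318.8] med [0.565 0.077 0.058] ztop 0.074 (array([570.3, 102.6]), array([320.9, 282.4]), -19.1) [127. 123. 115.]
side weight_mid 0.64 [409.0, 354.1] med [ 0.52  -0.461  0.034] ztop 0.055 (array([ 522.7, -452.4]), array([24.9, 21.7]), 72.3) [131. 126. 119.]
side weight_mid 0.61 [220.5, 320.5] med [0.575 0.124 0.098] ztop 0.101 (array([578.7, 133.9]), array([134.6,  25.3]), 69.2) [168. 133.  95.]
```

View pics/top0.png

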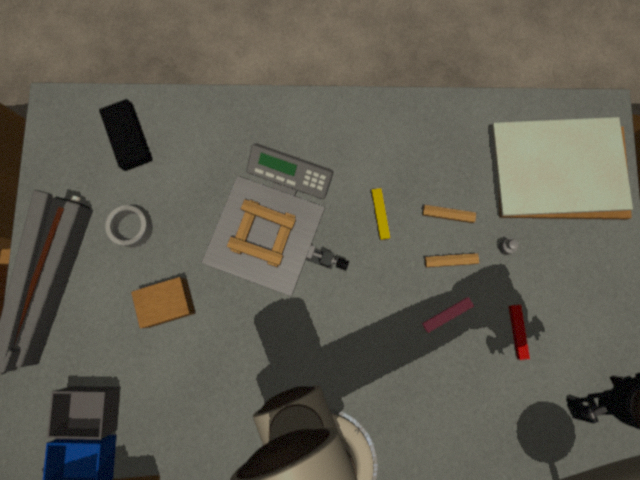

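View pics/side0.png

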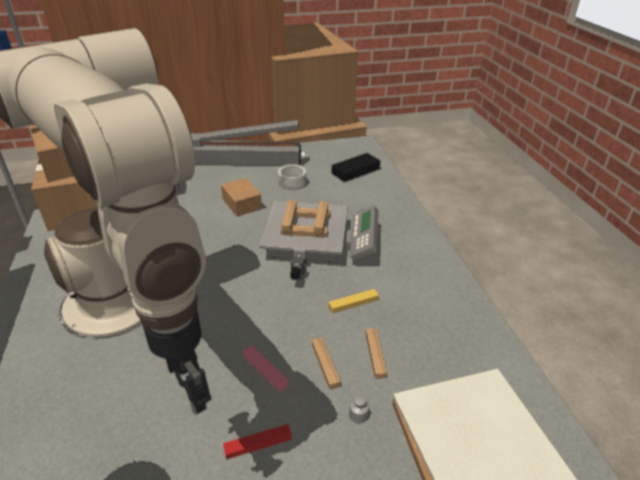

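The two brown slats are at about (449,213) and (452,260) in the top view. The pink, red and yellow ones are decoys. The stack is at (262,232) and the knob at (342,264). Next I measure by colour and depth.

```bash
cat >> h.py <<'E'
import scipy.ndimage as nd
def slats(cam,im,d,zlo,zhi,xy,rad):
    hsv=cv2.cvtColor(im,cv2.COLOR_RGB2HSV); wood=(hsv[:,:,0]>10)&(hsv[:,:,0]<22)&(hsv[:,:,1]>80)
    full=np.zeros(im.shape[:2]+(3,)); full[d>0]=world(cam,d,np.ones(d.shape,bool))
    m=wood&(full[:,:,2]>zlo)&(full[:,:,2]<zhi)&(np.hypot(full[:,:,0]-xy[0],full[:,:,1]-xy[1])<rad)
    L,n=nd.label(m); out=[]
    for i in range(1,n+1):
        if (L==i).sum()>60: P=full[L==i]; out.append((len(P),rect(P),P.mean(0).round(4)))
    return out
E
python3 - <<'E'
from h import *
for cam in("top","side"):
    f=np.load(cam+"0.npz"); im,d=f["im"],f["d"]
    print(cam,"loose",*slats(cam,im,d,.012,.03,(.54,-.31),.16),sep="\n")
    print("mid",*slats(cam,im,d,.092,.11,(.537,.149),.12),sep="\n")
    print("low",*slats(cam,im,d,.074,.088,(.537,.149),.12),sep="\n")
    # knob: dark
    full=np.zeros(im.shape); full[d>0]=world(cam,d,np.ones(d.shape,bool))
    m=(im.max(2)<70)&(full[:,:,2]>.02)&(np.hypot(full[:,:,0]-.468,full[:,:,1]+.05)<.05)
    P=full[m]; print("knob dark",len(P)); 
    T=P[P[:,2]>.05]; u=np.array([.309,.951])
    print("along y':",np.percentile(T[:,:2]@u,[1,10,50,90,99]).round(4),"across",np.percentile(T[:,:2]@[.951,-.309],[1,10,50,90,99]).round(4))
    for a in np.arange(-.16,.06,.008):
        k=m_=(full[:,:,2]>.03)&(abs(full[:,:,:2]@u-(a+.11))<.004)&(abs(full[:,:,:2]@[.951,-.309]-.46)<.03)
        Q=full[k]
        if len(Q): print(round(a+.11,3),len(Q),Q[:,2].max().round(3),(Q[:,:2]@[.951,-.309]).min().round(3),(Q[:,:2]@[.951,-.309]).max().round(3),im[k].mean().round())
E
```

```text
top
loose
(533, (array([ 608.4, -309.3]), array([131.5,  25.9]), 82.3), array([ 0.6077, -0.3083,  0.0199]))
(553, (array([ 490.7, -312.1]), array([130.1,  25.8]), -85.2), array([ 0.4904, -0.3115,  0.0198]))
mid
(604, (array([582.8, 135. ]), array([130. ,  25.4]), 69.7), array([0.5822, 0.1348, 0.1003]))
(617, (array([495.8, 162.7]), array([129.8,  25.2]), 71.5), array([0.4953, 0.1624, 0.1004]))
low
(311, (array([556. , 191.9]), array([66.8, 25.4]), -18.7), array([0.5559, 0.1913, 0.0803]))
(295, (array([525.1, 105.1]), array([63.5, 25.6]), -18.3), array([0.5254, 0.1047, 0.0802]))
knob dark 196
along y': [0.0943 0.0983 0.1155 0.1427 0.1459] across [0.448  0.4524 0.4625 0.4731 0.478 ]
0.094 19 0.064 0.453 0.475 43.0
0.102 36 0.061 0.451 0.475 23.0
0.11 34 0.061 0.451 0.476 20.0
0.118 35 0.061 0.451 0.476 25.0
0.126 11 0.052 0.46 0.468 85.0
0.134 39 0.062 0.447 0.479 71.0
0.142 53 0.063 0.447 0.481 59.0
0.15 50 0.062 0.447 0.481 57.0
0.158 40 0.062 0.448 0.48 54.0
0.166 11 0.053 0.461 0.468 92.0
side
loose
(530, (array([ 604.1, -310.5]), array([133.5,  25.3]), 82.0), array([ 0.6029, -0.31
[... 241 characters left out ...]
array([134.7,  25.4]), 69.1), array([0.5767, 0.1277, 0.0984]))
low
(130, (array([543.8, 189.9]), array([75.2, 43. ]), 1.7), array([0.5447, 0.1886, 0.0788]))
(228, (array([520.8,  98.7]), array([127.9,  38.8]), -17.2), array([0.5225, 0.0969, 0.0795]))
knob dark 147
along y': [0.089  0.0908 0.103  0.1326 0.143 ] across [0.4499 0.4535 0.462  0.4729 0.4772]
0.086 13 0.058 0.452 0.468 29.0
0.094 58 0.06 0.448 0.472 39.0
0.102 17 0.059 0.45 0.471 34.0
0.11 23 0.059 0.447 0.473 39.0
0.118 6 0.056 0.456 0.472 51.0
0.126 23 0.06 0.447 0.475 80.0
0.134 59 0.061 0.445 0.478 73.0
0.142 28 0.061 0.445 0.477 77.0
0.15 24 0.061 0.446 0.476 82.0
0.158 5 0.056 0.445 0.475 82.0
0.166 1 0.047 0.462 0.462 101.0
```

```bash
python3 -m jog '[[0,2,1.5,-0.8,0,0,1.6],[0,4,3,-1.6,0,0,3.2],[0,5.6,4.2,-2.4,0,0,4.8],[0,7,5.2,-3.2,0,0,6.4],[0,8,6.2,-4,0,0,8]]'
python3 -m jog '[[0,1,0.6,-0.6,0,0,1.6],[0,2,1.2,-1.2,0,0,3.2],[0,2.8,1.6,-1.4,0,0,4.8],[0,2.88,1.68,-1.4,0,0,6.3],[0,2.88,1.68,-1.4,0,0,6.3]]'
```

```text
time: 1.4
ee_pos: [0.4028, -0.3628, 0.1412]
tcp_rot: [-90.0, -0.1, -26.5]
wrist_force: [0.1, -1.5, -1.1]
opening: 0.0853
time: 1.9
ee_pos: [0.4737, -0.3212, 0.106]
tcp_rot: [-90.0, 0.0, 4.9]
wrist_force: [-0.6, -1.5, 0.6]
opening: 0.0855
```

```bash
python3 -m jog '[[0,0,0,0,0,0,0],[0,0,0,0,0,0,0]]'; python3 - <<'E'
from h import *
for cam in("top","side"):
    im,d=bot.camera(cam)
    print(cam,*slats(cam,im,d,.012,.03,(.54,-.31),.16),sep="\n")
    cv2.imwrite(f"pics/{cam}1.png",cv2.resize((im[150:350,380:560] if cam=="top" else im[240:440,230:430])[:,:,::-1],None,fx=3,fy=3))
E
```

```text
time: 2.1
ee_pos: [0.4729, -0.3223, 0.1068]
tcp_rot: [-90.0, -0.0, 4.5]
wrist_force: [0.7, -0.8, -0.1]
opening: 0.0851
top
(538, (array([ 608.1, -308.4]), array([130.2,  26. ]), 82.0), array([ 0.6075, -0.3079,  0.02  ]))
(454, (array([ 490. , -301.8]), array([109.2,  25.7]), -85.1), array([ 0.4894, -0.3004,  0.0198]))
side
(534, (array([ 604., -311.]), array([131.3,  25.5]), 81.8), array([ 0.6026, -0.3158,  0.019 ]))
(559, (array([ 486.7, -313.8]), array([133.5,  25.7]), -84.9), array([ 0.4861, -0.3195,  0.0191]))
```

View pics/side1.png

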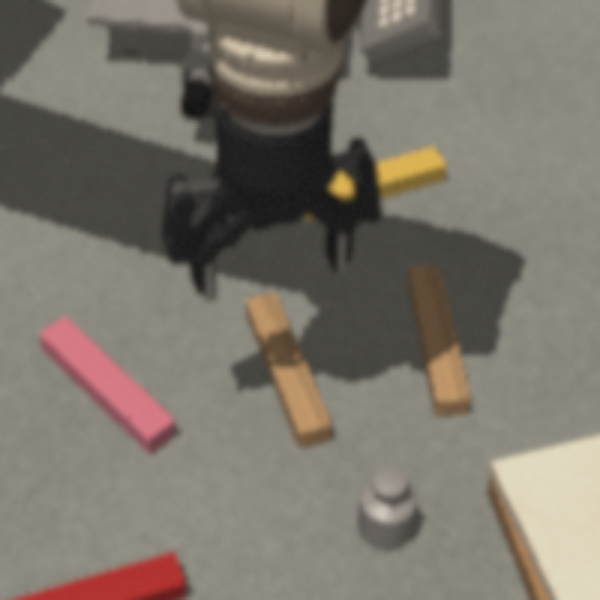

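The picture shows the open jaws just above slat A at crop (290,370), about 15 mm short. I go down and grip it.

```bash
python3 -m jog '[[0,0.62,0.36,-0.5,0,0,0.08],[0,0.62,0.36,-2,0,0,0.08],[0,0.62,0.36,-3.4,0,0,0.08],[0,0.62,0.36,-4.1,0,0,0.08],[0,0.62,0.36,-4.1,0,0,0.08]]'
python3 -m jog '[[1,0,0,0,0,0,0],[1,0,0,0,0,0,0],[1,0,0,0,0,0,0],[1,0,0,0,0,0,0],[1,0,0,0,0,0,0]]' 50
python3 -m jog '[[1,0,0,0,0,0,0],[1,0,0,0,0,0,0],[1,0,0,0,0,0,0]]' 50
```

```text
time: 2.7
ee_pos: [0.4873, -0.3114, 0.0003]
tcp_rot: [-89.8, 0.2, 5.1]
wrist_force: [-0.8, -0.4, -1.0]
opening: 0.0857
time: 3.2
ee_pos: [0.4894, -0.3133, 0.0052]
tcp_rot: [-90.1, -0.1, 5.1]
wrist_force: [-0.2, 0.6, 7.2]
opening: 0.0237
time: 3.5
ee_pos: [0.4894, -0.3133, 0.0052]
tcp_rot: [-90.1, -0.1, 5.1]
wrist_force: [0.5, 0.2, 6.5]
opening: 0.0237
```

```bash
python3 -m jog '[[1,0,0,1,0,0,0],[1,0,0,2.4,0,0,0],[1,0,0.4,4,0,0,0.5],[1,0.1,1.4,5.4,0,0,1.4],[1,0.3,2.6,6.3,0,0,2.4]]'
python3 -m jog '[[1,0.2,1.5,0,0,0,1.1],[1,0.4,3,0,0,0,2.2],[1,0.6,4.5,0,0,0,3.3],[1,0.8,6,0,0,0,4.4],[1,1,7.5,0,0,0,5.5]]'
python3 -m jog '[[1,0.2,1.5,0,0,0,1.1],[1,0.4,3,0,0,0,2.2],[1,0.6,4.5,0,0,0,3.3],[1,0.8,6,0,0,0,4.4],[1,0.8,6,0,0,0,4.4]]'
python3 -m jog '[[1,0,0,0,0,0,0],[1,0,0,0,0,0,0]]'
```

```text
time: 4.0
ee_pos: [0.4965, -0.248, 0.1645]
tcp_rot: [-90.1, -0.1, 17.2]
wrist_force: [2.0, -1.1, -0.6]
opening: 0.0238
time: 4.5
ee_pos: [0.5212, -0.0589, 0.1617]
tcp_rot: [-90.0, -0.0, 44.8]
wrist_force: [0.5, 1.4, -0.3]
opening: 0.0238
time: 5.0
ee_pos: [0.5414, 0.0933, 0.1613]
tcp_rot: [-90.0, -0.0, 67.0]
wrist_force: [0.6, -0.1, 0.2]
opening: 0.0236
time: 5.2
ee_pos: [0.5412, 0.0891, 0.1615]
tcp_rot: [-90.0, 0.0, 66.5]
wrist_force: [0.2, -0.6, -0.6]
opening: 0.0239
```

```bash
python3 -m jog '[[1,0.15,1.4,-0.2,0,0,0.35],[1,0.3,2.8,-0.6,0,0,0.7],[1,0.44,4.03,-1,0,0,0.96],[1,0.44,4.03,-1,0,0,0.96],[1,0.44,4.03,-1,0,0,0.96]]'
cat > look.py <<'E'
import sys
from h import *
zlo,zhi=float(sys.argv[1]),float(sys.argv[2])
for cam in("top","side"):
    im,d=bot.camera(cam)
    cv2.imwrite(f"pics/{cam}_{sys.argv[3]}.png",cv2.resize(im[130:330,200:400][:,:,::-1],None,fx=3,fy=3))
    print(cam,*slats(cam,im,d,zlo,zhi,(.538,.148),.16),sep="\n")
E
python3 look.py .12 .17 2
```

```text
time: 5.7
ee_pos: [0.5522, 0.1897, 0.1363]
tcp_rot: [-90.0, 0.0, 71.3]
wrist_force: [-0.4, -0.3, -0.1]
opening: 0.0237
top
(140, (array([598.4, 174.2]), array([37.1, 24.8]), -18.1), array([0.6001, 0.1692, 0.1496]))
side
(135, (array([513.3, 195.5]), array([47.5, 25.3]), -14.8), array([0.5129, 0.1929, 0.1468]))
(149, (array([584.2, 174. ]), array([54.8, 27.5]), -20.6), array([0.5832, 0.1695, 0.1463]))
```

View pics/top_2.png

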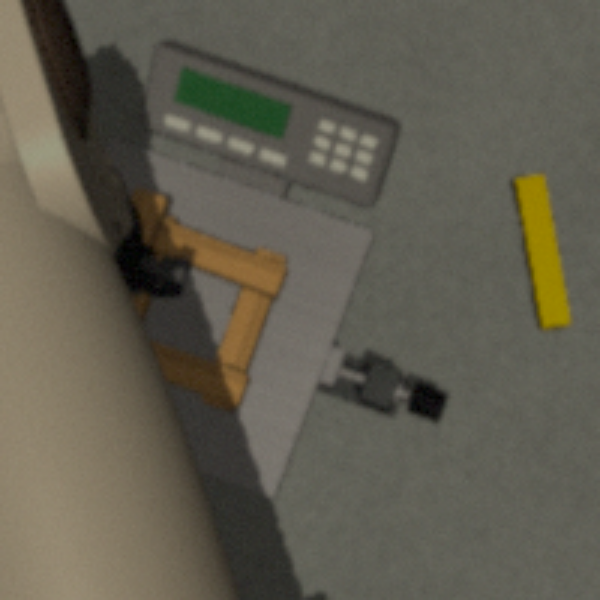

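The slat is held level over the left slot, with its far end at crop (150,205). I nudge it about 1.5 mm outward and lower it.

```bash
python3 -m jog '[[1,0.02,0.06,-0.4,0,0,0],[1,0.02,0.06,-0.8,0,0,0],[1,0.02,0.06,-1.05,0,0,0],[1,0.02,0.06,-1.2,0,0,0],[1,0.02,0.06,-1.2,0,0,0]]'
python3 -m jog '[[1,0,0,0,0,0,0],[1,0,0,0,0,0,0]]'
```

```text
time: 6.3
ee_pos: [0.5525, 0.1917, 0.106]
tcp_rot: [-90.0, 0.0, 71.4]
wrist_force: [1.1, -0.6, -0.2]
opening: 0.0238
time: 6.5
ee_pos: [0.5529, 0.1919, 0.1067]
tcp_rot: [-90.0, -0.0, 71.4]
wrist_force: [0.4, 0.2, 0.1]
opening: 0.0234
```

```bash
python3 -m jog '[[1,0,0,-0.03,0,0,0],[1,0,0,-0.05,0,0,0],[1,0,0,-0.05,0,0,0]]'
python3 -m jog '[[0.6,0,0,-0.05,0,0,0],[0.5,0,0,-0.05,0,0,0],[0.5,0,0,0.2,0,0,0]]'
```

```text
time: 6.8
ee_pos: [0.5528, 0.1919, 0.1052]
tcp_rot: [-90.0, -0.0, 71.4]
wrist_force: [0.1, -0.2, -0.4]
opening: 0.0239
time: 7.1
ee_pos: [0.5523, 0.1917, 0.1096]
tcp_rot: [-89.9, 0.1, 71.4]
wrist_force: [-0.0, 0.4, -1.1]
opening: 0.0429
```

```bash
python3 -m jog '[[0.5,0,0,1.2,0,0,0],[0.5,0,0,2.4,0,0,0],[0.3,0,-0.8,3.2,0,0,-1],[0,0.2,-2.3,3.4,0,0,-2.3],[0,0.3,-3.8,3.4,0,0,-3.6]]'
python3 -m jog '[[0,0.2,-1.6,0,0,0,-1.3],[0,0.3,-3.2,0,0,0,-2.6],[0,0.5,-4.8,0,0,0,-3.9],[0,0.7,-6.4,0,0,0,-5.2],[0,0.9,-8,0,0,0,-6.5]]'
python3 -m jog '[[0,0.2,-1.6,-0.4,0,0,-1.3],[0,0.3,-3.2,-0.8,0,0,-2.6],[0,0.5,-4.8,-1.4,0,0,-3.9],[0,0.7,-6.2,-2,0,0,-5.2],[0,0.7,-7,-2.6,0,0,-5.6]]'
python3 -m jog '[[0,0,0,0,0,0,0],[0,0,0,0,0,0,0]]'
python3 look.py .11 .13 3
```

```text
time: 7.6
ee_pos: [0.5609, 0.0964, 0.1972]
tcp_rot: [-90.1, -0.1, 53.2]
wrist_force: [0.0, 0.3, -1.0]
opening: 0.0835
time: 8.1
ee_pos: [0.5828, -0.1048, 0.196]
tcp_rot: [-90.0, -0.0, 20.6]
wrist_force: [0.9, -0.2, -0.6]
opening: 0.0855
time: 8.6
ee_pos: [0.6003, -0.2807, 0.1296]
tcp_rot: [-90.0, -0.0, -7.4]
wrist_force: [-0.3, 0.8, -0.4]
opening: 0.0851
time: 8.8
ee_pos: [0.6, -0.2776, 0.1302]
tcp_rot: [-90.0, 0.0, -7.0]
wrist_force: [0.2, 0.2, 1.2]
opening: 0.0855
top
(665, (array([555.1, 192. ]), array([129.5,  26.2]), -19.0), array([0.5544, 0.1912, 0.1198]))
side
(306, (array([550.8, 189.6]), array([128.2,  33.3]), -18.1), array([0.5504, 0.1861, 0.1173]))
```

View pics/top_3.png

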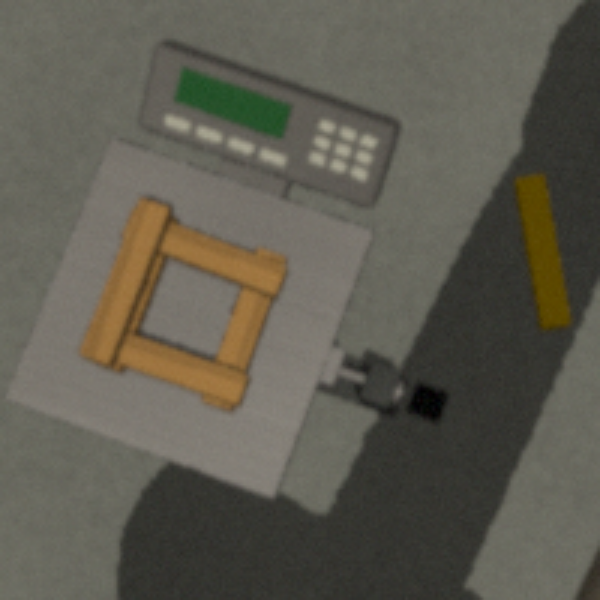

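The placed slat sits over the lower-left one: the top view gives (555,192) against a target of (554–556,191–192). Now slat B.

```bash
python3 -m jog '[[0,0.24,-1.3,-0.5,0,0,-0.18],[0,0.24,-1.3,-1.8,0,0,-0.18],[0,0.24,-1.3,-3.4,0,0,-0.18],[0,0.24,-1.3,-4.6,0,0,-0.18],[0,0.24,-1.3,-5.02,0,0,-0.18]]'
python3 -m jog '[[0,0,0,0,0,0,0],[1,0,0,0,0,0,0],[1,0,0,0,0,0,0],[1,0,0,0,0,0,0],[1,0,0,0,0,0,0]]' 50
python3 -m jog '[[1,0,0,0,0,0,0],[1,0,0,0,0,0,0],[1,0,0,0,0,0,0]]'
```

```text
time: 9.4
ee_pos: [0.6053, -0.3086, 0.0022]
tcp_rot: [-89.9, 0.2, -7.9]
wrist_force: [0.5, -0.2, 0.1]
opening: 0.0853
time: 9.9
ee_pos: [0.6068, -0.3108, 0.0059]
tcp_rot: [-90.0, -0.1, -8.0]
wrist_force: [-0.4, -0.1, -0.9]
opening: 0.028
time: 10.2
ee_pos: [0.6069, -0.3109, 0.006]
tcp_rot: [-90.0, -0.1, -8.0]
wrist_force: [0.3, 0.4, 5.1]
opening: 0.0234
```

```bash
python3 -m jog '[[1,0,0,1,0,0,0],[1,0,0,2.4,0,0,0],[1,0,0.4,4,0,0,0.6],[1,-0.1,1.4,5.4,0,0,1.8],[1,-0.3,2.4,6.3,0,0,3]]'
python3 -m jog '[[1,-0.3,1.3,0,0,0,1.3],[1,-0.6,2.6,0,0,0,2.6],[1,-0.9,3.9,0,0,0,3.9],[1,-1.2,5.2,0,0,0,5.2],[1,-1.5,6.5,0,0,0,6.5]]'
python3 -m jog '[[1,-0.3,1.3,0,0,0,1.3],[1,-0.6,2.6,0,0,0,2.6],[1,-0.9,3.9,0,0,0,3.9],[1,-1.2,5.2,0,0,0,5.2],[1,-1.2,5.2,0,0,0,5.2]]'
python3 -m jog '[[1,0,0,0,0,0,0],[1,0,0,0,0,0,0]]'
```

```text
time: 10.7
ee_pos: [0.5991, -0.2505, 0.1651]
tcp_rot: [-90.1, -0.1, 7.2]
wrist_force: [0.4, 0.0, -0.4]
opening: 0.0236
time: 11.2
ee_pos: [0.5607, -0.0869, 0.1622]
tcp_rot: [-90.0, 0.0, 39.8]
wrist_force: [0.4, -0.0, 0.3]
opening: 0.0235
time: 11.7
ee_pos: [0.5304, 0.0448, 0.1624]
tcp_rot: [-90.0, -0.0, 65.9]
wrist_force: [-0.3, -0.2, 0.2]
opening: 0.0235
time: 11.9
ee_pos: [0.5314, 0.0413, 0.1622]
tcp_rot: [-90.0, 0.0, 65.4]
wrist_force: [-1.1, -0.8, -1.5]
opening: 0.0232
```

```bash
python3 -m jog '[[1,-0.17,1.3,-0.2,0,0,0.6],[1,-0.34,2.56,-0.6,0,0,1.18],[1,-0.34,2.56,-1,0,0,1.18],[1,-0.34,2.56,-1,0,0,1.18],[1,-0.34,2.56,-1,0,0,1.18]]'
python3 look.py .125 .17 4
```

```text
time: 12.4
ee_pos: [0.5229, 0.1048, 0.1372]
tcp_rot: [-90.0, 0.0, 71.3]
wrist_force: [1.1, 0.4, -0.5]
opening: 0.0237
top
side
(188, (array([484.7, 113.9]), array([50.4, 29.2]), -15.4), array([0.4839, 0.1093, 0.1452]))
(222, (array([550.9,  93.1]), array([65.8, 31. ]), -20.4), array([0.554 , 0.0861, 0.145 ]))
```

View pics/side_4.png

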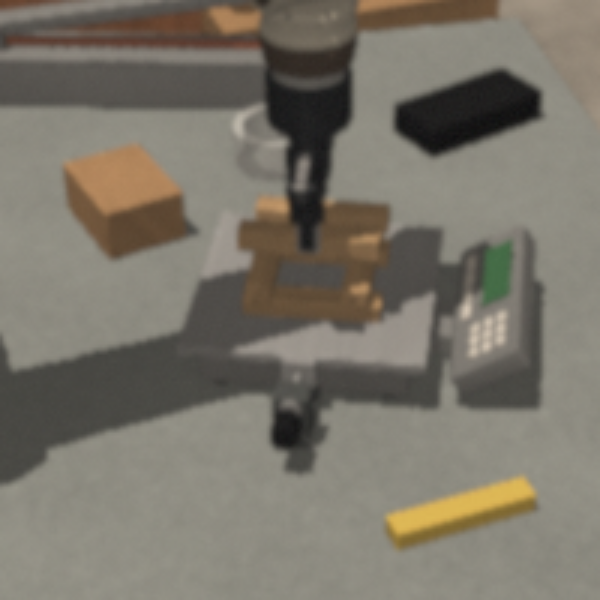

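The slat is held over the right slot, square with the stack. I lower it and release.

```bash
python3 -m jog '[[1,0,0.02,-0.4,0,0,0],[1,0,0.02,-0.8,0,0,0],[1,0,0.02,-1.05,0,0,0],[1,0,0.02,-1.2,0,0,0],[1,0,0.02,-1.22,0,0,0]]'
python3 -m jog '[[1,0,0,-0.01,0,0,0],[1,0,0,-0.02,0,0,0],[1,0,0,-0.02,0,0,0]]'
python3 -m jog '[[0.6,0,0,0,0,0,0],[0.5,0,0,0,0,0,0],[0.5,0,0,0.2,0,0,0],[0.5,0,0,0.8,0,0,0],[0.5,0,0,1.8,0,0,0]]'
```

```text
time: 13.0
ee_pos: [0.5225, 0.1064, 0.1062]
tcp_rot: [-90.0, 0.0, 71.4]
wrist_force: [0.6, -0.5, -0.5]
opening: 0.0234
time: 13.3
ee_pos: [0.5228, 0.1064, 0.1064]
tcp_rot: [-90.0, -0.0, 71.4]
wrist_force: [-0.3, 0.6, -2.0]
opening: 0.0235
time: 13.8
ee_pos: [0.5221, 0.1062, 0.1516]
tcp_rot: [-89.9, 0.1, 71.4]
wrist_force: [-0.1, -0.2, 1.5]
opening: 0.0426
```

```bash
python3 -m jog '[[0.5,0,0,1,0,0,0],[0.5,0,0,1.8,0,0,-0.8],[0.2,-0.4,-1,1.8,0,0,-2.2],[0,-0.8,-2.2,1.8,0,0,-3.6],[0,-1.2,-3.4,1.8,0,0,-5]]'
python3 -m jog '[[0,-0.2,-0.8,0,0,0,-1.3],[0,-0.4,-1.6,0,0,0,-2.6],[0,-0.6,-2.2,-0.6,0,0,-3.9],[0,-0.8,-2.57,-1.2,0,0,-5.2],[0,-0.8,-2.57,-1.8,0,0,-6.5]]'
python3 -m jog '[[0,0,0,0,0,0,-1.3],[0,0,0,0,0,0,-2.6],[0,0,0,0,0,0,-3.9],[0,0,0,0,0,0,-5.2],[0,0,0,0,0,0,-6.5]]'
python3 -m jog '[[0,0,0,0,0,0,0],[0,0,0,0,0,0,0]]'
python3 look.py .11 .13 5
```

```text
time: 14.3
ee_pos: [0.4926, 0.0207, 0.1978]
tcp_rot: [-90.1, -0.1, 46.2]
wrist_force: [0.6, 0.2, 0.3]
opening: 0.0831
time: 14.8
ee_pos: [0.4727, -0.044, 0.1524]
tcp_rot: [-90.0, -0.1, 13.5]
wrist_force: [-0.1, -0.5, -0.1]
opening: 0.0856
time: 15.3
ee_pos: [0.473, -0.0429, 0.1527]
tcp_rot: [-90.0, -0.1, -18.9]
wrist_force: [-0.1, -0.5, -0.3]
opening: 0.0852
time: 15.5
ee_pos: [0.473, -0.0429, 0.1521]
tcp_rot: [-90.0, -0.1, -18.4]
wrist_force: [-0.1, 0.1, -0.2]
opening: 0.0857
top
(660, (array([555.1, 192. ]), array([129.2,  26.3]), -19.0), array([0.554 , 0.1913, 0.12  ]))
(656, (array([524.1, 107.1]), array([129.7,  25.9]), -18.9), array([0.5234, 0.1064, 0.1201]))
side
(90, (array([585.7, 175.4]), array([52.2, 34.6]), -10.7), array([0.5868, 0.1776, 0.1181]))
```

View pics/top_5.png

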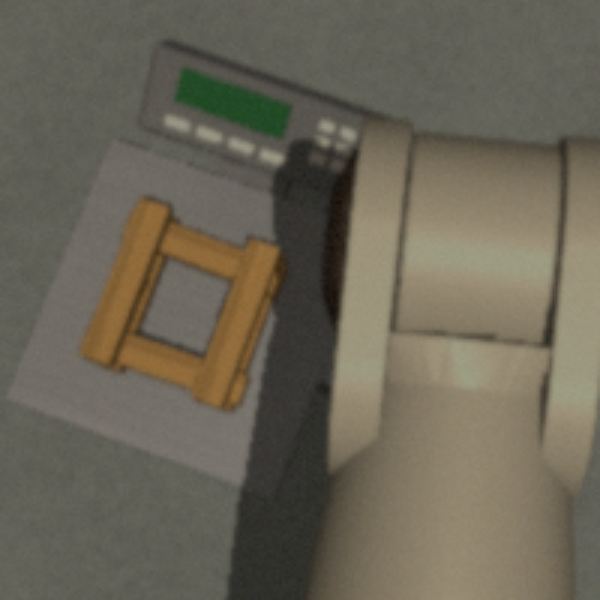

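View pics/side_5.png

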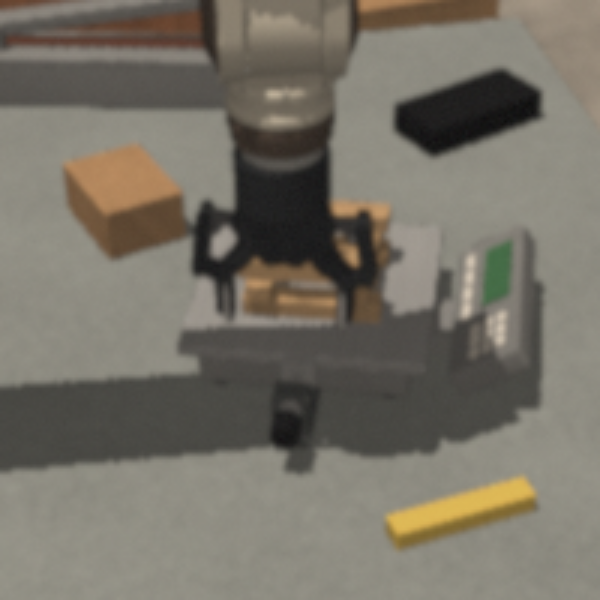

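Both slats read well placed: the right one is at (524,107), target (525,105–106), and the spacing is 90.3 mm. The jaws straddle the knob, seen at crop (288,425). I go down to it.

```bash
python3 -m jog '[[0,-0.06,-0.02,-1,0,0,-0.05],[0,-0.06,-0.02,-2.4,0,0,-0.05],[0,-0.06,-0.02,-3.8,0,0,-0.05],[0,-0.06,-0.02,-5,0,0,-0.05],[0,-0.06,-0.02,-5,0,0,-0.05]]'
python3 -m jog '[[0,0,0,0,0,0,0],[1,0,0,0,0,0,0],[1,0,0,0,0,0,0],[1,0,0,0,0,0,0],[1,0,0,0,0,0,0]]' 90
python3 -m jog '[[1,0,0,0,0,0,0],[1,0,0,0,0,0,0],[1,0,0,0,0,0,0]]'
python3 - <<'E'
from h import *
im,d=bot.camera("side"); cv2.imwrite("pics/side_6.png",cv2.resize(im[190:310,230:370][:,:,::-1],None,fx=5,fy=5))
E
```

```text
time: 16.1
ee_pos: [0.4686, -0.0431, 0.0226]
tcp_rot: [-90.1, 0.4, -18.8]
wrist_force: [-1.0, -0.8, -0.1]
opening: 0.0854
time: 16.6
ee_pos: [0.4716, -0.0434, 0.0269]
tcp_rot: [-90.0, -0.1, -18.9]
wrist_force: [-2.0, 0.9, 1.3]
opening: 0.0281
time: 16.9
ee_pos: [0.4704, -0.043, 0.0272]
tcp_rot: [-90.0, 0.1, -18.8]
wrist_force: [-7.8, 2.1, 12.7]
opening: 0.0238
```

View pics/side_6.png

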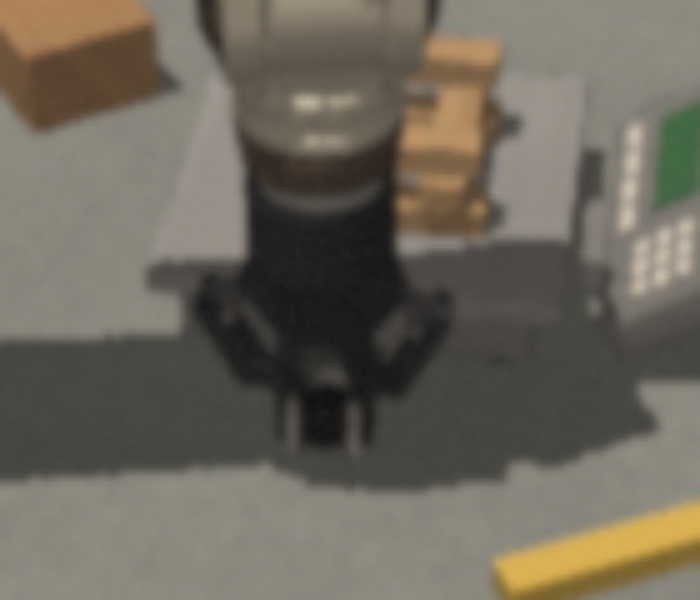

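The knob at crop (325,415) is between the pads. I start the pull.

```bash
python3 -m jog '[[1,-0.06,-0.19,0,0,0,0],[1,-0.13,-0.38,0,0,0,0],[1,-0.16,-0.47,0,0,0,0],[1,-0.16,-0.47,0,0,0,0],[1,-0.16,-0.47,0,0,0,0]]'
python3 -m jog '[[1,-0.06,-0.19,0,0,0,0],[1,-0.13,-0.38,0,0,0,0],[1,-0.16,-0.46,0,0,0,0],[1,-0.16,-0.46,0,0,0,0],[1,-0.16,-0.46,0,0,0,0]]'
```

```text
time: 17.45
ee_pos: [0.4667, -0.0538, 0.0273]
tcp_rot: [-89.8, 0.1, -18.8]
wrist_force: [-7.8, 9.7, 11.4]
opening: 0.024
time: 17.95
ee_pos: [0.4628, -0.0649, 0.0273]
tcp_rot: [-89.8, 0.1, -18.8]
wrist_force: [-5.8, 12.5, 10.8]
opening: 0.0232
```

```bash
python3 -m jog '[[1,-0.015,-0.04,0,0,0,0],[1,-0.023,-0.07,0,0,0,0],[1,-0.023,-0.07,0,0,0,0]]' 110
python3 -m jog '[[1,-0.012,-0.035,0,0,0,0],[1,-0.012,-0.035,0,0,0,0],[1,-0.012,-0.035,0,0,0,0]]'
```

```text
time: 18.25
ee_pos: [0.4622, -0.0665, 0.0273]
tcp_rot: [-89.8, 0.1, -18.8]
wrist_force: [-6.5, 12.5, 11.6]
opening: 0.0229
time: 18.55
ee_pos: [0.4622, -0.0666, 0.0273]
tcp_rot: [-89.7, 0.1, -18.8]
wrist_force: [-4.9, 17.3, 11.8]
opening: 0.0232
```

It has reached the stop: 25.0 mm travelled, and the force rose from about 10 to 15 N without further motion. Final check.

```bash
python3 -m jog '[[1,0,0,0,0,0,0],[1,0,0,0,0,0,0],[1,0,0,0,0,0,0],[1,0,0,0,0,0,0],[1,0,0,0,0,0,0]]'
python3 look.py .11 .13 7
python3 - <<'E'
from h import *
im=cv2.imread("pics/top_7.png"); s=cv2.imread("pics/side_7.png")
cv2.imwrite("pics/both.png",cv2.resize(np.hstack([im,s]),(800,400)))
im,d=bot.camera("top")
print("mid",*slats("top",im,d,.092,.11,(.537,.149),.12),sep="\n")
for l in["carton_mid","tape_mid","weight_mid"]:
    r=bot.regions_of("top",l)
    if r:
        P=world("top",d,r[0]["pixels"]); print(l,r[0]["conf"],rect(P[P[:,2]>np.percentile(P[:,2],90)-.006]))
E
```

```text
time: 19.05
ee_pos: [0.4621, -0.0667, 0.0273]
tcp_rot: [-89.7, 0.1, -18.8]
wrist_force: [-4.8, 17.0, 11.9]
opening: 0.023
top
(659, (array([555.3, 192.2]), array([129.7,  26.3]), -18.6), array([0.554 , 0.1914, 0.1199]))
(653, (array([524.2, 106.7]), array([129.6,  25.7]), -18.4), array([0.5232, 0.1066, 0.1201]))
side
(91, (array([591.9, 174.3]), array([40.4, 29.1]), -19.5), array([0.5917, 0.1718, 0.1174]))
(125, (array([560.4,  90.7]), array([44.5, 29.7]), -13.4), array([0.5599, 0.0883, 0.1172]))
mid
(298, (array([583.3, 136.9]), array([64.2, 27.4]), 72.9), array([0.5833, 0.1381, 0.1004]))
(309, (array([497. , 166.2]), array([63.9, 26.6]), 71.0), array([0.497 , 0.167 , 0.1005]))
carton_mid 0.75 (array([375.2, 387.2]), array([120.7,  90.2]), -72.0)
tape_mid 0.62 (array([561.8, 485.9]), array([97.4, 94.4]), 39.4)
weight_mid 0.63 (array([ 526.6, -450.1]), array([22.6, 22.4]), -79.5)
```

View pics/both.png

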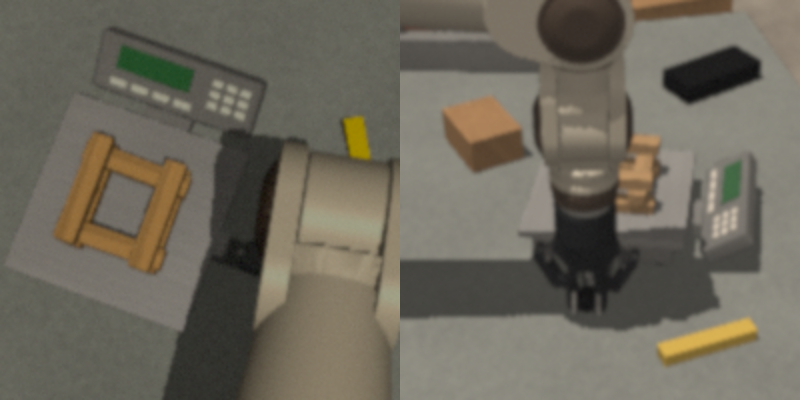

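```bash
python3 -c "
from workcell import bot
print(bot.job_done())"
```

```text
the job is handed in; nothing more can be done
None
```

I laid both loose slats on the stack as its third layer and let go of them. I then pulled the lock knob back to its stop and handed the job in at about 19 s while still holding it there.

- **Third layer:** In the last top view both slats lie flat, with tops at 120 mm and angles of -18.6° and -18.4° (the scale is at about -18.7°). They are about 91 mm apart, each within about 2 mm of its place. The right slat sits about 1.5 mm inward of its lower one and slightly toward the front.
- **Lock:** The gripper moved 25.0 mm along the pull. The force then rose from about 10 to 15 N without further motion, so it is at the stop, and it held steady for another 0.5 s. The arm hid the pin, so I judged that it is clear from travel and force, not from sight.
- **Residual force:** About 12 N of vertical force remains at the wrist from the grip on the knob. I left it because it is well under the limits.
- **Everything else:** The carton and weight are where they were. The tape roll is too, to within about 2 mm of measurement noise. The second layer shows no shift beyond noise, but the new slats cover most of it. The lower slats were not measured again.

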